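Index the decorating wheel so the bud vase faces the spray nozzle

ROBOT

A 6-joint arm with a two-finger parallel gripper is mounted at the origin on the work surface. World frame = base frame: x ahead of the robot, y to its left, z up, the work surface at z = 0. Lengths are in m, angles in rad, forces in N, time in s.
With the tool pointing down it reaches from about 0.35 to 0.975 m from the base axis. Payload 7.1 kg.
Tool frame: the origin (TCP) lies at the very end of the fingers, on their centre line; the grasp point (between the pads) lies arm.grasp_offset behind it (arm.grasp_offset is the distance from the TCP to the grasp point, in m); z points along the fingers, x is the direction in which the jaws open and shut, and the axes are right-handed (so a half turn about z gives the same grasp; the last joint's range is limited). The gripper opens to 88 mm and grips with 3 to 60 N. Pads are 20 mm wide; open, the fingers measure 115 mm over their backs; the gripper's body (75 mm by 178 mm) begins 61 mm behind the grasp point.
Start: joints at [1.102, 0.423, 1.63, -0, 1.089, -0.019], TCP at [0.272, 0.563, 0.223] pointing down, gripper open.
Joint ranges: [-3, 3], [-0.9, 2.11], [0.09, 2.58], [-1.31, 4.45], [0.11, 2.69], [-2.54, 2.54]. Speed limits (rad/s): [2.39, 2.39, 3.01, 3.14, 3.14, 3.14].

INTERFACE

Orientations are given as a 3x3 rotation matrix whose columns are the frame's x, y, z axes.
In Python, from bench import arm, vision, order gives the robot as it stands.
- The arm moves only by the tool play_rows, never from a script. Its argument "deltas" is a list of rows, each a list of 2 entries, a list of its own where there are three numbers: the shift along the tool's x, y, z in m, then the turn, a rotation vector about the tool's x, y, z in rad. A call has 1 to 10 rows; each row is the pose to reach, as a shift and turn from the pose commanded when the call began, along the tool's axes at that moment; what a row does not reach only later rows make up. A row lasts 1/8 s, in which the tool goes at most 62.5 mm and 10.7 degrees, less where a joint would pass 70% of its speed; a pose out of reach is approached as far as the arm can. A call with a gripper value outside its range is refused whole. "fingers" is the finger opening in m, from 0 to 0.0878, set as the call begins (left out, the last holds). The fingers move at their own pace and stop on an object; "newtons" is the grip in N (left out, the last holds). Time passes only in rows, so rows that repeat a pose let the fingers close. It gives the time, the measured TCP pose, the force and the opening at its end, in the units of the state.
- arm.get_state(): the state, without advancing time (a new reading comes with each control period).
- vision.snapshot(name): name is "scene" or "top"; returns (picture, depth): 420x560x3 uint8, blue, green, red; 420x560 float32, m along the optical axis (not along the pixel's ray), 0 where there is no reading.
- vision.calibration(name): a dict with "fovy" (degrees; the focal length in pixels is half the picture's height over the tangent of half this angle, whatever the lens; pixels are square), "cx", "cy" (the principal point, pixels), "world_to_cam" (4x4, takes a point from world to camera coordinates). Camera axes: x right, y down, z forward; pixel columns grow to the right and rows downward; lengths in m; the calibration is good to about 2 mm. A picture is of the moment at which its call begins. calibration takes no time and is no camera call.
- order.sign_off(): hands the job in, once; it reports no verdict.
The state is a dict: "time_s": time; "joints": joint angles; "qd": joint speeds; "joint_efforts": joint torques, N m; "tool_pos": TCP position; "ee_rot": TCP orientation; "wrist_force": force on the tool from outside, world axes, zero at the start; "ft_torque": the same for the moment, N m; "grip_width": opening from 0.0 (shut) to 1.0 (fully open).
Only numpy, scipy, OpenCV 4.12 (cv2) and the standard library are available. Lean on these libraries where they do the work, as an engineer would, in place of code of your own. Each camera call takes 0.05 s, during which the arm holds its last target. There are 200 camera calls.

TASK

The small clay vase with the narrow neck stands on the pegged indexing wheel, one stop to the left or right of the fixed spray nozzle. Push the wheel round by its wooden pegs, in whichever direction is the short way, so that it clicks into the next stop with the vase standing upright in front of the nozzle. Keep off the vase itself: it is unfired and must not be touched.

Things in the scene. Friction and masses are not known exactly. Their poses are not given: they have to be found in the camera images.
- turntable (a joint): Turning angle of the wheel (rad), positive anticlockwise from above, about 0 at the start. Six stops 60 deg (1.047 rad) apart, held by a sprung roller on a hexagonal cam: 4 to 7 N on a peg takes it over the ridge half-way (0.52 rad), past which it runs by itself into the next stop, to within about 3 deg. Turns both ways.
- deck_center (a point): Centre of the flat top, on the axis, 90 mm above the table; turns with the wheel, z up, x to the nozzle when the joint reads 0. Pale wooden disc 300 mm across, 16 thick, on a blue foot. Six upright round dark pegs, 18 mm across, 40 tall above the top, stand 130 mm out at 30, 90, 150, 210, 270, 330 deg from x. Pots stand 75 mm out at 0, 60, 120, 240, 300 deg.
- stop_mark (a point): Fixed point (does not turn) level with the wheel's top, 75 mm from its axis, straight in front of the nozzle: where the vase must end up. The brass nozzle's tip is 156 mm from the axis in the same direction, outside the pegs, 50 mm above the top, on a steel post 215 mm from the axis, 180 mm tall. At the start an open straight cup stands here.
- vase: Plain clay bud vase: belly 52 mm across, neck 18, flared lip, 88 mm tall, about 130 g, loose on the wheel 60 deg to one side or the other of stop_mark. Origin at the centre of its underside, z up. The only narrow-necked pot on the wheel: the others, of the same clay, are open straight cups (58 mm tall) and bowls (28 mm tall).
There are look-alikes about, which are no part of the job. Leave any blue or red look-alike of the vase alone.

How it is judged:
By the outcome, as a careful person would: the job done as asked, in the order asked, and still so for the second after the job is handed in, with the robot touching nothing.
It also fails if it takes over 35 s, if anything falls off the work surface, if the arm or the gripper's body presses on something with over 40 N, if the wrist force passes 120 N, or if a joint passes its speed limit or range.

## Working session

There is one attempt and no reset: what is moved stays moved. The work goes in short steps, Python scripts to look and compute and a tool call to move; the robot and the scene stay as the last step left them, time stands still between calls to the robot, and variables do not carry over. Pictures are saved under pics/ and viewed, about 8 in all and at most 12, crops included, and the job is handed in when it is done.

Besides the shell and the picture viewer there is one more tool, called after "Emit:" as name(argument=value, ...) on one line, values as JSON. play_rows: Moves the arm, as the interface text tells. Its arguments: {"type":"object","properties":{"deltas":{"type":"array"},"fingers":{"type":"number"},"newtons":{"type":"number"}},"required":["deltas"]}

```bash
mkdir -p pics; cat > h.py <<'E'
import numpy as np, cv2
from bench import arm, vision, order
def K(n):
    c=vision.calibration(n); f=210/np.tan(np.radians(c["fovy"])/2)
    return f,c["cx"],c["cy"],np.array(c["world_to_cam"])
def cloud(n,d):
    f,cx,cy,T=K(n); v,u=np.mgrid[:420,:560]
    p=np.stack([(u-cx)/f*d,(v-cy)/f*d,d],-1)
    return (p-T[:3,3])@T[:3,:3]
def proj(n,P):
    f,cx,cy,T=K(n); q=np.atleast_2d(P)@T[:3,:3].T+T[:3,3]
    return np.c_[f*q[:,0]/q[:,2]+cx,f*q[:,1]/q[:,2]+cy]
def snap(n,name):
    i,d=vision.snapshot(n); cv2.imwrite(f"pics/{name}.png",i); np.savez(f"{name}.npz",i=i,d=d); return i,d
E
python3 - <<'E'
from h import *
for n in("scene","top"):
    i,d=snap(n,n+"0"); P=cloud(n,d); T=K(n)[3]
    print(n,"cam",-T[:3,:3].T@T[:3,3],"axis",T[2,:3])
    m=(d>0)&(abs(P[...,2]-.09)<.004); print(m.sum(),np.median(P[m],0))
s=arm.get_state(); print(s)
E
```

```text
scene cam [1.08357886 0.25059962 0.60775957] axis [-0.62404137 -0.39754249 -0.67270524]
18169 [0.59536188 0.09413017 0.09134351]
top cam [ 0.46119308 -0.04370991  0.74354919] axis [ 0.22441062 -0.01493932 -0.97438016]
28940 [0.55232136 0.06603541 0.0895499 ]
{'time_s': 0.1, 'joints': array([ 1.10199015e+00,  4.23786446e-01,  1.63062048e+00, -1.38172130e-05,
        1.08858862e+00, -1.90392426e-02]), 'qd': array([-0.00035803, -0.00226943, -0.00233443,  0.00072541,  0.00119228,
       -0.00151477]), 'joint_efforts': array([ 7.78810590e-04, -5.45620251e+01, -2.74325895e+01,  6.45236811e-02,
        1.88090274e-02, -2.37445443e-05]), 'tool_pos': array([0.27149449, 0.56238725, 0.22196296]), 'ee_rot': array([[ 4.34749441e-01,  9.00551240e-01, -6.22936844e-04],
       [ 9.00550362e-01, -4.34749887e-01, -1.25706439e-03],
       [-1.40287261e-03, -1.44779619e-05, -9.99999016e-01]]), 'wrist_force': array([-0.23325917,  1.11545961,  0.52795095]), 'ft_torque': array([ 0.0506782 ,  0.01044542, -0.05016663]), 'grip_width': 1.0004697528205686}
```

View pics/scene0.png

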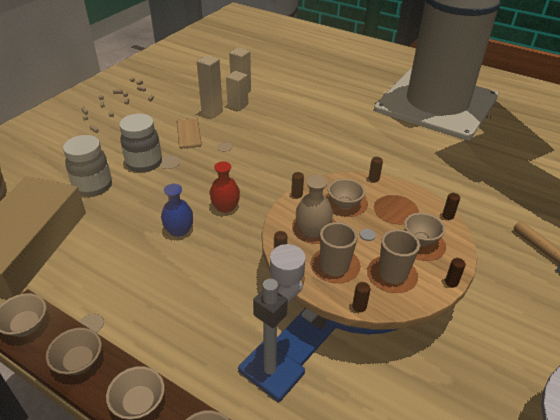

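View pics/top0.png

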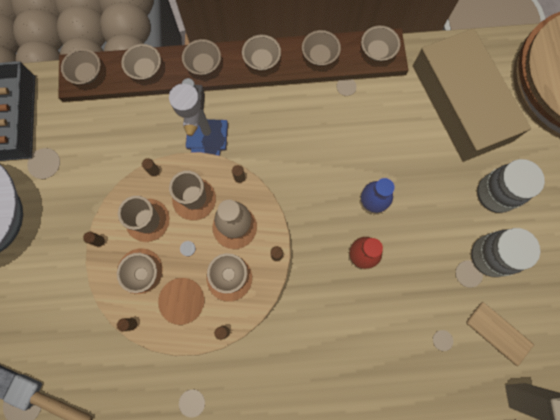

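Scene: the tan narrow-necked vase stands on the wheel at (314,212). In top it is at (233,220). Candidates for it in the scene view are the tan vase (314,212), the blue look-alike (177,212), the red look-alike (225,190), and the cups at (337,250) and (398,258). I choose the tan one. In top, the wheel centre is about (187,248), with the nozzle up at (187,100) and the cup at the stop at (187,190). The vase is to the right of that, so the wheel should turn anticlockwise.

```bash
python3 - <<'E'
from h import *
z=np.load("top0.npz"); i,d=z["i"],z["d"]; P=cloud("top",d)
f,cx,cy,T=K("top")
def ray(u,v,h):
    c=-T[:3,:3].T@T[:3,3]; r=T[:3,:3].T@np.array([(u-cx)/f,(v-cy)/f,1]); return c+r*(h-c[2])/r[2]
C=ray(187,248,.09); print("centre guess",C)
m=(abs(P[...,2]-.128)<.006)&(i.max(-1)<90)&(np.hypot(P[...,0]-C[0],P[...,1]-C[1])<.19)
n,l,st,ce=cv2.connectedComponentsWithStats(m.astype(np.uint8))
L=[]
for k in range(1,n):
    if st[k,4]>15:
        u,v=ce[k]; p=ray(u,v,.13); L.append(p[:2]); print(ce[k].round(),st[k,4],p.round(4))
L=np.array(L)
A=np.c_[2*L,np.ones(len(L))]; s=np.linalg.lstsq(A,(L**2).sum(1),rcond=None)[0]
c=s[:2]; print("fit",c,np.sqrt(s[2]+c@c)); 
print(np.degrees(np.arctan2(*(L-c).T[::-1])).round(1),np.hypot(*(L-c).T))
# pots/nozzle: highest points
for nm,lo,hi in(("vase",.165,.185),("cups",.142,.152),("bowl",.112,.122),("noz",.19,.29)):
    m=(P[...,2]>lo)&(P[...,2]<hi)&(d>0)&(np.hypot(P[...,0]-c[0],P[...,1]-c[1])<.26)
    n,l,st,ce=cv2.connectedComponentsWithStats(m.astype(np.uint8))
    for k in range(1,n):
        if st[k,4]>20:
            q=P[l==k]; o=(q.min(0)+q.max(0))/2; r=o[:2]-c
            print(nm,ce[k].round(),st[k,4],o.round(3),q.max(0)[2].round(3),"r",np.hypot(*r).round(3),"ang",np.degrees(np.arctan2(r[1],r[0])).round(1))
cv2.imwrite("pics/crop.png",cv2.resize(i[80:370,70:310],None,fx=2,fy=2))
E
```

```text
centre guess [0.56631566 0.07991102 0.09      ]
[150. 166.] 45 [0.6824 0.1207 0.13  ]
[239. 175.] 29 [ 0.6584 -0.0049  0.13  ]
[177. 187.] 52 [0.6483 0.0826 0.13  ]
[197. 201.] 39 [0.6253 0.0562 0.13  ]
[128. 213.] 83 [0.6165 0.1527 0.13  ]
[150. 223.] 51 [0.5994 0.1225 0.13  ]
[ 90. 238.] 102 [0.5853 0.2043 0.13  ]
[277. 257.] 23 [ 0.5379 -0.0491  0.13  ]
[125. 325.] 98 [0.4649 0.1583 0.13  ]
[225. 331.] 21 [0.4458 0.0272 0.13  ]
fit [0.55058664 0.07345465] 0.11377092124165294
[  19.7  -36.     5.4  -13.    50.3   45.1   75.1  -95.9  135.3 -156.2] [0.14005545 0.13328351 0.09812592 0.07662663 0.10306121 0.06924429
 0.13533115 0.12319649 0.12054357 0.11453748]
vase [189.  83.] 65 [0.781 0.053 0.173] 0.181 r 0.231 ang -5.0
vase [189. 113.] 110 [0.742 0.056 0.178] 0.185 r 0.192 ang -5.1
vase [228. 210.] 370 [0.597 0.009 0.178] 0.181 r 0.079 ang -53.9
cups [201.  97.] 28 [0.776 0.04  0.147] 0.152 r 0.228 ang -8.4
cups [190. 124.] 214 [0.736 0.058 0.147] 0.151 r 0.186 ang -4.9
cups [185. 187.] 336 [0.642 0.068 0.146] 0.15 r 0.091 ang -3.5
cups [134. 212.] 356 [0.612 0.139 0.146] 0.15 r 0.089 ang 46.9
cups [232. 221.] 244 [0.593 0.009 0.147] 0.152 r 0.077 ang -56.2
bowl [152. 169.] 32 [0.684 0.123 0.117] 0.122 r 0.142 ang 20.4
bowl [239. 177.] 23 [ 0.659 -0.003  0.117] 0.121 r 0.133 ang -35.0
bowl [184. 186.] 84 [0.646 0.07  0.117] 0.122 r 0.096 ang -2.2
bowl [197. 203.] 35 [0.629 0.06  0.117] 0.121 r 0.079 ang -9.7
bowl [134. 212.] 94 [0.614 0.143 0.117] 0.122 r 0.094 ang 47.3
bowl [151. 224.] 46 [0.605 0.128 0.117] 0.122 r 0.077 ang 45.1
bowl [ 96. 240.] 37 [0.586 0.204 0.117] 0.122 r 0.135 ang 74.9
bowl [134. 272.] 452 [0.534 0.146 0.116] 0.121 r 0.075 ang 102.8
bowl [226. 273.] 445 [0.523 0.022 0.117] 0.121 r 0.058 ang -118.2
bowl [130. 324.] 31 [0.465 0.157 0.117] 0.122 r 0.119 ang 135.7
noz [183.  98.] 659 [0.75  0.057 0.195] 0.2 r 0.2 ang -4.7
```

View pics/crop.png

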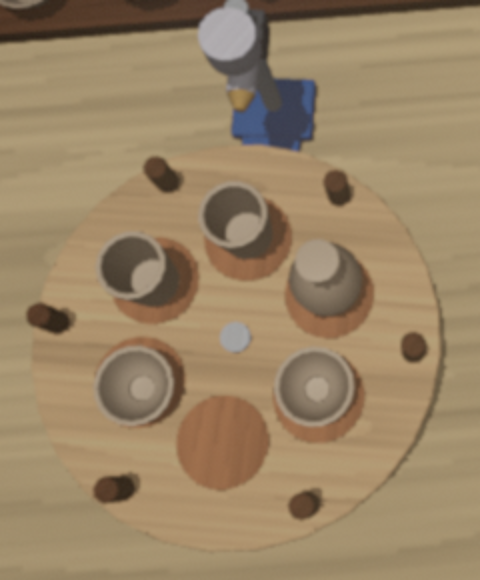

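The crop confirms the choice: the vase is the only narrow-lipped pot, at crop (318,265). The nozzle is at (230,60), and an empty place is at (222,440). I'll straddle the near-left peg (top pixel 125,325) with the jaws along the tangent, then follow the arc 60° anticlockwise. That peg is far from the vase.

```bash
cat >> h.py <<'E'
C=np.array([.5624,.076])
def pose(th,z):  # jaws along tangent at world angle th(deg), r=130
    t=np.radians(th); x=np.array([np.sin(t),-np.cos(t),0.])   # tangent, half-turn form
    x=-x if x[1]<0 else x; zz=np.array([0,0,-1.])
    return np.r_[C+.13*np.array([np.cos(t),np.sin(t)]),z], np.c_[x,np.cross(zz,x),zz]
def delta(s,p,R):
    from scipy.spatial.transform import Rotation as Q
    return (s["ee_rot"].T@(p-s["tool_pos"])).round(4), Q.from_matrix(s["ee_rot"].T@R).as_rotvec().round(3)
E
python3 - <<'E'
from h import *
pk=np.array([[.6824,.1207],[.6584,-.0049],[.5853,.2043],[.5379,-.0491],[.4649,.1583],[.4458,.0272]])
r=pk-C; print(np.degrees(np.arctan2(r[:,1],r[:,0])).round(1),np.hypot(*r.T).round(4),arm.grasp_offset)
s=arm.get_state(); a=np.degrees(np.arctan2(.0823,-.0975)); print("angle",a)
for z in(.223,.105):
    p,R=pose(140,z); print(p,delta(s,p,R))
a0=s["tool_pos"][:2]; b=p[:2]
for n in("scene","top"):
    P=cloud(n,np.load(n+"0.npz")["d"]); q=P[(P[...,2]>.12)]
    t=np.clip((q[:,:2]-a0)@(b-a0)/((b-a0)@(b-a0)),0,1); dd=np.hypot(*(q[:,:2]-a0-t[:,None]*(b-a0)).T)
    w=q[(dd<.11)&(q[:,2]<.35)]; print(n,len(w),(w.min(0),w.max(0),np.median(w,0)) if len(w) else "")
E
```

```text
[  20.4  -40.1   79.9 -101.1  139.8 -157.3] [0.1281 0.1255 0.1303 0.1275 0.1276 0.1264] 0.0187
angle 139.83220251345818
[0.46281422 0.15956239 0.223     ] (array([-0.2796,  0.3474, -0.0006]), array([0.   , 0.001, 0.248]))
[0.46281422 0.15956239 0.105     ] (array([-0.2794,  0.3474,  0.1174]), array([0.   , 0.001, 0.248]))
scene 175 (array([0.45806208, 0.12073188, 0.12000678]), array([0.56159293, 0.17294406, 0.13277926]), array([0.4712    , 0.16329805, 0.12784172]))
top 168 (array([0.45677723, 0.14073943, 0.12008919]), array([0.56002514, 0.1714589 , 0.13241529]), array([0.46520326, 0.16042581, 0.12877328]))
```

Emit:
play_rows(deltas=[[[-0.035, 0.043, 0], [0, 0, 0.03]], [[-0.07, 0.087, 0], [0, 0, 0.06]], [[-0.105, 0.13, 0], [0, 0, 0.09]], [[-0.14, 0.174, 0], [0, 0, 0.12]], [[-0.175, 0.217, 0], [0, 0, 0.155]], [[-0.21, 0.26, 0], [0, 0, 0.19]], [[-0.245, 0.304, 0], [0, 0, 0.22]], [[-0.279, 0.348, 0], [0, 0, 0.248]], [[-0.279, 0.348, 0], [0, 0, 0.248]], [[-0.279, 0.348, 0], [0, 0, 0.248]]], fingers=0.044)

```text
time_s: 1.35
tool_pos: [0.4635, 0.1603, 0.2224]
ee_rot: [[0.643, 0.766, -0.001], [0.766, -0.643, 0.0], [-0.0, -0.001, -1.0]]
wrist_force: [0.3, 0.3, 0.3]
grip_width: 0.5
```

```bash
python3 - <<'E'
from h import *
s=arm.get_state(); print(s["time_s"],s["tool_pos"],s["ee_rot"].round(3),s["grip_width"]*.0878)
p,R=pose(140,.105); print(delta(s,p,R))
i,d=snap("scene","scene1"); cv2.imwrite("pics/c1.png",cv2.resize(i[20:330,220:520],None,fx=1.8,fy=1.8))
E
```

```text
1.35 [0.46348019 0.16027632 0.22244089] [[ 0.643  0.766 -0.001]
 [ 0.766 -0.643  0.   ]
 [-0.    -0.001 -1.   ]] 0.043876227550087334
(array([-0.0009,  0.    ,  0.1174]), array([-0.001,  0.   , -0.001]))
```

View pics/c1.png

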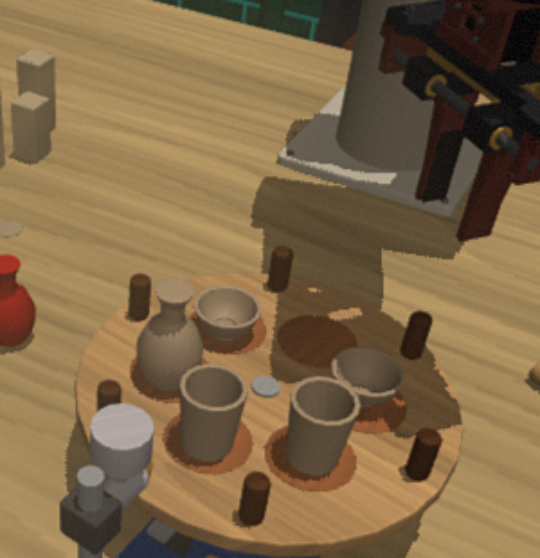

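The open fingers at (440–490,200) are above the peg at (416,335), and the pots are undisturbed. Descending around the peg.

Emit:
play_rows(deltas=[[[0, 0, 0.025], [0, 0, 0]], [[0, 0, 0.05], [0, 0, 0]], [[0, 0, 0.075], [0, 0, 0]], [[0, 0, 0.095], [0, 0, 0]], [[0, 0, 0.11], [0, 0, 0]], [[0, 0, 0.117], [0, 0, 0]], [[0, 0, 0.117], [0, 0, 0]]])

```text
time_s: 2.28
tool_pos: [0.4636, 0.1606, 0.1055]
ee_rot: [[0.642, 0.767, -0.0], [0.767, -0.642, -0.0], [-0.0, -0.0, -1.0]]
wrist_force: [0.3, 0.4, -0.8]
grip_width: 0.503
```

```bash
python3 - <<'E'
from h import *
s=arm.get_state(); print(s["time_s"],s["tool_pos"],s["wrist_force"])
for a in range(143,171,3):
    p,R=pose(a,.105); print(a,*delta(s,p,R))
i,d=snap("scene","scene2"); cv2.imwrite("pics/c2.png",cv2.resize(i[20:330,220:520],None,fx=1.8,fy=1.8))
E
```

```text
2.275 [0.46361544 0.16062675 0.10552226] [ 0.31197656  0.37538568 -0.78119056]
143 [-0.0081  0.0002  0.0005] [-0.     0.    -0.051]
146 [-0.0149  0.0008  0.0005] [-0.     0.    -0.104]
149 [-0.0217  0.0016  0.0005] [-0.     0.    -0.156]
152 [-0.0284  0.0029  0.0005] [-0.     0.    -0.208]
155 [-0.035   0.0045  0.0005] [-0.     0.    -0.261]
158 [-0.0415  0.0064  0.0005] [-0.     0.    -0.313]
161 [-0.0479  0.0087  0.0005] [-0.     0.    -0.366]
164 [-0.0542  0.0113  0.0005] [-0.     0.    -0.418]
167 [-0.0604  0.0142  0.0005] [-0.    0.   -0.47]
170 [-0.0663  0.0174  0.0005] [-0.     0.    -0.523]
```

View pics/c2.png

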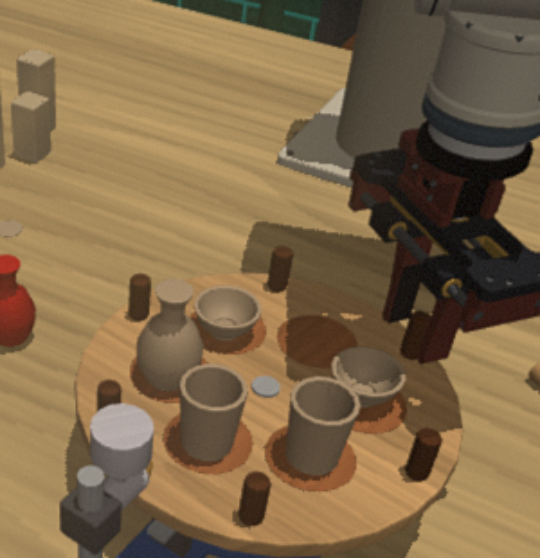

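The fingers straddle the peg (417,335) cleanly, with no contact force. I'll narrow the jaws slightly so the front finger brakes the run-in, then follow the arc.

Emit:
play_rows(deltas=[[[-0.008, 0, 0], [0, 0, -0.052]], [[-0.015, 0.001, 0], [0, 0, -0.104]], [[-0.0215, 0.0015, 0], [0, 0, -0.156]], [[-0.0285, 0.003, 0], [0, 0, -0.208]], [[-0.035, 0.0045, 0], [0, 0, -0.261]], [[-0.0415, 0.0065, 0], [0, 0, -0.313]], [[-0.048, 0.0085, 0], [0, 0, -0.366]], [[-0.054, 0.0115, 0], [0, 0, -0.418]], [[-0.0605, 0.014, 0], [0, 0, -0.47]], [[-0.0665, 0.0175, 0], [0, 0, -0.523]]], fingers=0.032)

```text
time_s: 3.58
tool_pos: [0.4366, 0.0987, 0.1069]
ee_rot: [[0.173, 0.985, 0.005], [0.985, -0.173, 0.002], [0.002, 0.004, -1.0]]
wrist_force: [3.6, 4.0, -1.1]
grip_width: 0.364
```

```bash
python3 - <<'E'
from h import *
s=arm.get_state(); print(s["time_s"],s["tool_pos"],s["wrist_force"],s["grip_width"]*.0878)
print(pose(170,.105)[0])
for a in range(173,203,3):
    p,R=pose(a,.105); print(a,*delta(s,p,R))
i,d=snap("scene","scene3"); cv2.imwrite("pics/c3.png",cv2.resize(i[20:330,220:520],None,fx=1.8,fy=1.8))
E
```

```text
3.575 [0.43655035 0.09868992 0.10686493] [ 3.5715711   3.9521454  -1.09698336] 0.03195482760360369
[0.43437499 0.09857426 0.105     ]
173 [-0.0073 -0.002   0.0018] [ 0.004 -0.002 -0.051]
176 [-0.0141 -0.0014  0.0018] [ 0.005 -0.002 -0.104]
179 [-0.0208 -0.0005  0.0018] [ 0.005 -0.002 -0.156]
182 [-0.0275  0.0007  0.0018] [ 0.005 -0.002 -0.209]
185 [-0.0341  0.0023  0.0018] [ 0.005 -0.002 -0.261]
188 [-0.0407  0.0042  0.0018] [ 0.005 -0.002 -0.313]
191 [-0.0471  0.0065  0.0018] [ 0.005 -0.002 -0.366]
194 [-0.0534  0.0091  0.0018] [ 0.005 -0.002 -0.418]
197 [-0.0595  0.012   0.0018] [ 0.005 -0.001 -0.47 ]
200 [-0.0655  0.0152  0.0018] [ 0.005 -0.001 -0.523]
```

View pics/c3.png

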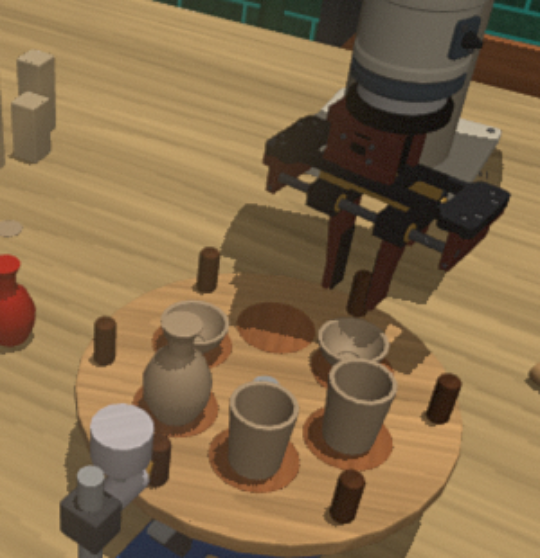

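The wheel has turned about 25°, the peg (360,293) is between the fingers and the vase (178,385) is upright. Next is the second half of the arc, over the ridge.

Emit:
play_rows(deltas=[[[-0.008, 0, 0], [0, 0, -0.052]], [[-0.015, 0.001, 0], [0, 0, -0.104]], [[-0.0215, 0.0015, 0], [0, 0, -0.156]], [[-0.0285, 0.003, 0], [0, 0, -0.208]], [[-0.035, 0.0045, 0], [0, 0, -0.261]], [[-0.0415, 0.0065, 0], [0, 0, -0.313]], [[-0.048, 0.0085, 0], [0, 0, -0.366]], [[-0.054, 0.0115, 0], [0, 0, -0.418]], [[-0.0605, 0.014, 0], [0, 0, -0.47]], [[-0.0665, 0.0175, 0], [0, 0, -0.523]]])

```text
time_s: 4.88
tool_pos: [0.4405, 0.0294, 0.1063]
ee_rot: [[-0.342, 0.94, 0.001], [0.94, 0.342, -0.0], [-0.0, 0.001, -1.0]]
wrist_force: [0.1, -0.4, 0.5]
grip_width: 0.362
```

Emit:
play_rows(deltas=[[[0, 0, 0], [0, 0, 0]], [[0, 0, 0], [0, 0, 0]], [[0, 0, 0], [0, 0, 0]], [[0, 0, 0], [0, 0, 0]]], fingers=0.044)

```text
time_s: 5.38
tool_pos: [0.4401, 0.0297, 0.1057]
ee_rot: [[-0.341, 0.94, -0.0], [0.94, 0.341, 0.0], [0.0, -0.0, -1.0]]
wrist_force: [0.5, -0.3, -0.3]
grip_width: 0.504
```

```bash
python3 - <<'E'
from h import *
s=arm.get_state(); print(s["time_s"],s["tool_pos"],s["wrist_force"],pose(200,.105)[0])
i,d=snap("scene","scene4"); cv2.imwrite("pics/c4.png",cv2.resize(i[20:330,220:520],None,fx=1.8,fy=1.8))
E
```

```text
5.375 [0.44007879 0.02973373 0.10571169] [ 0.46846817 -0.30872976 -0.29198105] [0.44023996 0.03153738 0.105     ]
```

View pics/c4.png

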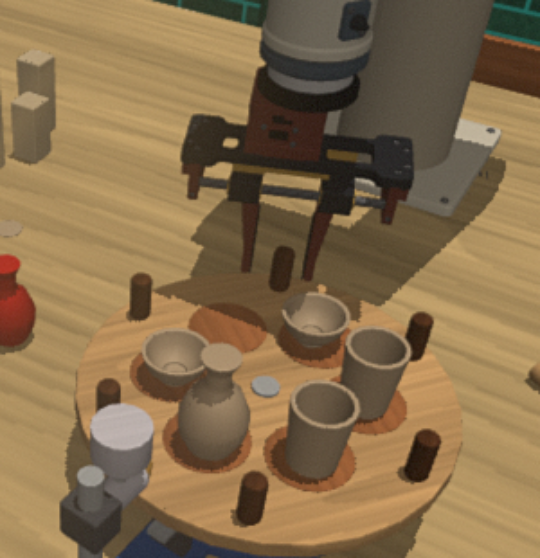

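The wheel has clicked home: the pegs are back at their start pixels, and the vase (213,415) stands upright where the cup was. The peg is free between the fingers, so I'll lift straight up and back off.

Emit:
play_rows(deltas=[[[0, 0, -0.02], [0, 0, 0]], [[0, 0, -0.05], [0, 0, 0]], [[0, 0, -0.09], [0, 0, 0]], [[0, 0, -0.13], [0, 0, 0]], [[0, 0, -0.15], [0, 0, 0]], [[0, 0, -0.15], [0, 0, 0]], [[0, 0, -0.15], [0, 0, 0]], [[0, 0, -0.15], [0, 0, 0]]])

```text
time_s: 6.42
tool_pos: [0.4394, 0.0295, 0.2545]
ee_rot: [[-0.341, 0.94, -0.002], [0.94, 0.341, -0.0], [0.001, -0.002, -1.0]]
wrist_force: [0.5, -1.0, -0.5]
grip_width: 0.502
```

```bash
python3 - <<'E'
from h import *
s=arm.get_state(); print(s["time_s"],s["tool_pos"],s["wrist_force"])
i,d=snap("scene","scene5"); P=cloud("scene",d)
print("stop",C+.075*np.array([np.cos(np.radians(-10)),np.sin(np.radians(-10))]))
m=(P[...,2]>.165)&(P[...,2]<.19)&(np.hypot(P[...,0]-C[0],P[...,1]-C[1])<.13)
q=P[m]; o=(q.min(0)+q.max(0))/2; print("lip",o,q[:,2].max(),np.ptp(q,0))
m0=cv2.absdiff(i,np.load("scene0.npz")["i"]).max(-1)
# dark peg tops now vs start
for n in("scene0","scene5"):
    z=np.load(n+".npz"); Q=cloud("scene",z["d"]); m=(abs(Q[...,2]-.122)<.01)&(z["i"].max(-1)<75)&(np.hypot(Q[...,0]-C[0],Q[...,1]-C[1])<.15)&(np.hypot(Q[...,0]-C[0],Q[...,1]-C[1])>.11)
    k,l,st,ce=cv2.connectedComponentsWithStats(m.astype(np.uint8)); 
    print(n,[(np.degrees(np.arctan2(*(Q[l==j].mean(0)[:2]-C)[::-1])).round(1)) for j in range(1,k) if st[j,4]>25])
i,d=snap("top","top5"); cv2.imwrite("pics/t5.png",i)
E
```

```text
6.425 [0.43940374 0.02953301 0.25445655] [ 0.45272204 -1.00540411 -0.45427895]
stop [0.63626058 0.06297639]
lip [0.6418064  0.07153328 0.17324498] 0.18119663226358956 [0.02950839 0.0275405  0.01590331]
scene0 [np.float64(-160.8), np.float64(-95.7), np.float64(136.3), np.float64(-34.5), np.float64(77.5), np.float64(21.7)]
scene5 [np.float64(-161.4), np.float64(-96.5), np.float64(135.5), np.float64(-35.2), np.float64(76.8), np.float64(21.1)]
```

View pics/scene5.png

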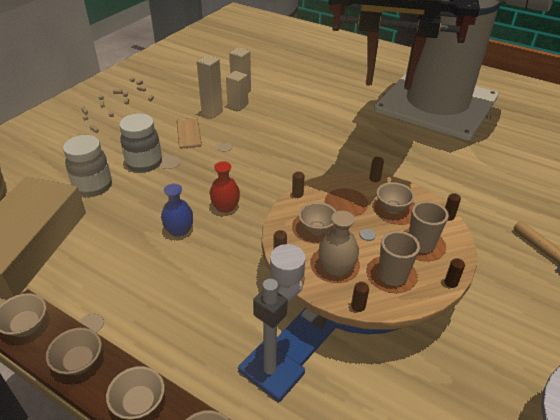

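The arm is clear, the vase (338,250) is upright at the stop, and everything else is in place. The pegs sit within 0.7° of the stop. I'll run one check on whether the vase crept on the wheel, using both views, then hand in.

```bash
python3 - <<'E'
from h import *
for n in("scene0","scene5","top0","top5"):
    z=np.load(n+".npz"); P=cloud(n[:-1],z["d"])
    m=(P[...,2]>.172)&(P[...,2]<.19)&(np.hypot(P[...,0]-C[0],P[...,1]-C[1])<.13)
    q=P[m]; o=(q.min(0)+q.max(0))/2; r=o[:2]-C
    print(n,m.sum(),o.round(4),"r",np.hypot(*r).round(4),"ang",np.degrees(np.arctan2(r[1],r[0])).round(1))
print(order.sign_off())
E
```

```text
scene0 268 [0.5979 0.01   0.1768] r 0.0749 ang -61.7
scene5 332 [0.6418 0.0715 0.1767] r 0.0795 ang -3.2
top0 370 [0.5972 0.0095 0.1776] r 0.0751 ang -62.4
top5 352 [0.6418 0.0711 0.1774] r 0.0796 ang -3.5
the job is handed in; nothing more can be done
None
```

I turned the wheel one stop anticlockwise, the short way, and handed the job in at about 6.5 s of the 35 s allowed. The vase was upright in front of the nozzle. The open fingers straddled the near-left peg, pushed it over the ridge and held back the run-in. I then lifted them straight off, and the arm never came near the vase.

**Last checks:**
- **Wheel:** the pegs are back on the stop to within about 0.7° in the scene camera.
- **Vase:** the lip is at 0.177 to 0.181 m, the same height as at the start, so it is standing. It moved about 58.5 to 59° round the axis.
- **Forces:** the highest wrist force printed after a move was about 5 N, during the push.
- **Everything else:** the final picture shows all the pots and the blue and red look-alikes upright and in place.

**Disagreement:** the lip measured 6 to 7° (about 10 mm) from my computed stop mark. The same offset of about 8° was there before the push. It is therefore probably an error in my axis or lip measurement and not the vase sliding, but I did not resolve it.

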